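# Release the waiting sample tubes into the catch tray

## Robot

A 6-joint arm with a two-finger parallel gripper is mounted at the origin on a cart in front of the work surface, level with it; the furniture and walls round the work are solid. World frame = base frame: x ahead of the robot, y to its left, z up, the work surface at z = 0. Lengths are in m, angles in degrees, forces in N, time in s.
With the tool pointing down it reaches from about 0.35 to 0.875 m from the base axis. Payload 4.2 kg.
Tool frame: the origin (TCP) lies midway between the tips of the shut fingers; the grasp point (between the pads) lies 19 mm behind it; y points along the fingers, z is the direction in which the jaws open and shut, and the axes are right-handed (so a half turn about y gives the same grasp; the last joint's range is limited). The gripper opens to 87 mm and grips with 3 to 60 N. Pads are 19 mm wide; open, the fingers measure 117 mm over their backs; the gripper's body (75 mm by 190 mm) begins 51 mm behind the grasp point.
Start: joints at [-60.871, 22.042, 0.453, 0, -68.411, -14.817], TCP at [0.155, -0.606, 0.223] pointing down, gripper open.
Joint ranges: [-179.83, 179.83], [-69.29, 118.12], [-61.27, 80.66], [-181.25, 117.63], [-171.15, -9.14], [-177.46, 177.46]. Speed limits (degrees/s): [159.86, 159.86, 180, 180, 180, 180].

## Interface

Orientations are given as [roll, pitch, yaw] about the fixed x, y, z axes, in that order (R = Rz(yaw) Ry(pitch) Rx(roll)).
In Python, from workcell import env gives the robot as it stands. The module is installed in compiled form; this text tells all that it offers. Calls block until the motion is done:
- env.goto(position, orientation): joint-space move of the TCP to a pose.
- env.move_straight(position, rotation=None, rate=0.15, force_limit=None): straight line of the TCP; rotation=None keeps the orientation; rate is the mean speed in m/s. With force_limit (N) it stops when the force on the tool has changed by that much, and returns True; else False.
- env.set_joints(angles): joint-space move.
- env.gripper_to(opening, grasp_force=None): opening from 0.0 (shut) to 1.0 (fully open); grasp_force is the grip in N (None keeps the last); returns when the fingers have stopped.
- env.dwell(seconds).
- env.inverse_kinematics(position, orientation): joint angles nearest the present ones, or None.
- env.read_state(): the state.
- env.grab_frame(name): name is "scene" or "side" or "wrist"; returns a dict with "image" (480x640x3 uint8, blue, green, red), "fx", "fy", "cx", "cy" (pixels), "position" and "orientation" of the camera in the world. Camera axes: x right, y up, looking along -z (the intrinsics and any distortion apply to the point x, -y, -z); pixel columns grow to the right and rows downward; lengths in m; the calibration is good to about 2 mm. The wrist camera is an equidistant fisheye: a pixel r from the principal point sees the ray r / f radians off the axis. A picture is of the moment at which its call begins. There is no depth.
A pose or a line that the arm cannot do raises env.Unreachable and nothing moves.
- env.close_job(): hands the job in, once; it reports no verdict.
Trained networks look in a picture, given as the dict that the camera call returned (one of the last four; its "shot" number tells which), for a name from the list of things; names that differ only in an ending like _2 or _b are one class to them, and where a whole thing is asked for, a point or a joint stands for the part that bears it (a point fixed in the world has none). Each returns a list of dicts, best first, with "score" (0 to 1); they miss things now and then, are a little off and sometimes report something else, mostly with a low value. They report only what shows in the picture. A call takes as long as a camera call.
- env.search_frame(picture, thing): "xyz" ([x, y, z] in m, in world coordinates, good to about 4 mm: the middle of the surface that is visible of it).
- env.trace(picture, thing): "mask" (480x640 bool, what is visible of it).
The state is a dict: "clock": time; "joint_positions": joint angles; "qvel": joint speeds; "joint_torque": joint torques, N m; "position": TCP position; "tool_rot": TCP orientation; "force": force on the tool from outside, world axes, zero at the start; "wrist_torque": the same for the moment, N m; "opening": opening from 0.0 (shut) to 1.0 (fully open).
Only numpy, scipy, OpenCV 4.12 (cv2) and the standard library are available. Lean on these libraries where they do the work, as an engineer would, in place of code of your own. Each camera call takes 0.05 s, during which the arm holds its last target.

## Task

With a fingertip, push the little steel tray along the shelf until it stops against the tube ramp, under the mouth of the ramp. Then press down the black finger paddle of the ramp's rocker so that the gate at its other end lifts, keep it down until all three waiting sample tubes have rolled into the tray, and let the paddle come up so that the gate shuts again. Only push and press: do not lift the tray, do not open the gate before the tray is in place, do not touch the tubes, and leave everything else where it is.

Things in the scene. Friction and masses are not known exactly. Their poses are not given: they have to be found in the camera images.
- ramp: Fixed gravity ramp for sample tubes, 177 long (x) x 118 wide (y) x 135 mm high, clear cheeks, aluminium track. Origin on the shelf, x axis uphill, z up; the mouth faces -x. A grey front plate below the mouth, its face at x = -55 mm, stops the tray. The rocker stands above the track, its pivot across it at x = 30 mm, z = 100 mm.
- ramp_mouth (a point): Middle of the upper edge of the lip where the tubes roll out of the ramp, 34 mm above the shelf and 20 mm in front of the front plate; its underside is 27 mm above the shelf, so the tray's rim slides beneath it.
- tray_home (a point): Point on the shelf in front of the ramp where the tray's origin lies when the tray is home: square to the ramp and touching the front plate. Axes as the ramp's. About 10 mm of play in x and y and 6 degrees of turn do no harm.
- paddle (a point): Centre of the upper face of the rocker's finger paddle: ribbed black rubber on a steel plate, 52 (y) x 36 (x) mm, 78 mm uphill of the pivot, 129 mm above the shelf at rest. Free from above. Fully pressed it sinks 24 mm to a hard stop, against a spring (2 N at first, 5 N fully down) that brings it back when let go.
- gate_edge (a point): Middle of the lower edge of the gate, a thin steel blade on the downhill end of the rocker, 65 mm downhill of the pivot; at rest 3 mm above the track, so that it holds the tubes back; rocker fully pressed about 27 mm above it.
- rocker (a joint): Angle of the rocker, rad: 0 at rest with the gate shut, 0.30 with the paddle fully down. Tubes begin to slip under the gate at about 0.12.
- tray: Loose open tray of sheet steel, 100 (x) x 120 (y) x 26 mm high, walls 3 mm with a rolled rim, 0.13 to 0.25 kg. Origin at the centre of its underside, x axis towards the ramp, z up. It stands on the shelf in front of the ramp's mouth, 70 to 125 mm short of its home, and slides easily; push its outer wall, at x = -50 mm.
- tube_1_mid (a point): Centre of a capped sample tube, 13 mm thick (cap 16 mm), 84 mm long, 12 g. At the start it lies across the ramp behind the gate, number 1 of three from the gate. It rolls out by itself within a second once the gate is up.
- tube_2_mid (a point): Centre of a capped sample tube, 13 mm thick (cap 16 mm), 84 mm long, 12 g. At the start it lies across the ramp behind the gate, number 2 of three from the gate. It rolls out by itself within a second once the gate is up.
- tube_3_mid (a point): Centre of a capped sample tube, 13 mm thick (cap 16 mm), 84 mm long, 12 g. At the start it lies across the ramp behind the gate, number 3 of three from the gate. It rolls out by itself within a second once the gate is up.
- cup: Bystander: specimen cup with a screw lid, 49 mm wide, 60 mm high; origin at the centre of its underside.
- dropper: Bystander: small brown dropper bottle, 26 mm wide, 86 mm high; origin at the centre of its underside.
- reader: Bystander: hand-held barcode scanner lying on the shelf, 199 x 57 x 36 mm; origin at the centre of its underside.
- tube_1: The same tube 1: the middle of its round glass end, its z axis along the tube to the cap.
- tube_2: The same tube 2: the middle of its round glass end, its z axis along the tube to the cap.
- tube_3: The same tube 3: the middle of its round glass end, its z axis along the tube to the cap.

How it is judged (in metres and radians):
On the way, in this order (a step that is already met when the one before it is completed fails the run):
1. the tray is home against the ramp with the gate still shut (x of tray in the frame of ramp above -0.118 m and y of tray in the frame of ramp between -0.016 and 0.016 m and angle between the x axis of tray and the x axis of ramp, either way round below 0.12 rad and value of joint rocker below 0.05 rad), for 0.2 s.
2. the paddle is pressed by the fingers and the gate is up (value of joint rocker above 0.09 rad and contact force between the fingers and rocker above 0.5 N), for 0.1 s.
3. all three tubes are in the tray (x of tube_1_mid in the frame of tray between -0.05 and 0.05 m and y of tube_1_mid in the frame of tray between -0.06 and 0.06 m and z of each of tube_1_mid, tube_2_mid, tube_3_mid in the frame of tray below 0.026 m and x of tube_2_mid in the frame of tray between -0.05 and 0.05 m and y of tube_2_mid in the frame of tray between -0.06 and 0.06 m and x of tube_3_mid in the frame of tray between -0.05 and 0.05 m and y of tube_3_mid in the frame of tray between -0.06 and 0.06 m), for 0.2 s.
At the end, for the whole second after the job is handed in: The tray stands on the shelf within 13 mm of the front plate of the ramp, within 16 mm of its centre line and 7 degrees of square; the centres of all three tubes lie inside the tray below its rim; tubes and tray are at rest; the rocker is back with its gate shut (below 0.03 rad) (all of step 3 and x of tray in the frame of ramp above -0.118 m and y of tray in the frame of ramp between -0.016 and 0.016 m and angle between the x axis of tray and the x axis of ramp, either way round below 0.12 rad and value of joint rocker below 0.03 rad and height (world z) of tray below 0.006 m and linear speed of each of tube_1, tube_2, tube_3 below 0.03 m/s and linear speed of tray below 0.02 m/s); the robot touches nothing.
It fails at once if the gate was opened before the tray was in place (value of joint rocker above 0.1 rad and not (x of tray in the frame of ramp above -0.118 m and y of tray in the frame of ramp between -0.016 and 0.016 m and angle between the x axis of tray and the x axis of ramp, either way round below 0.12 rad)).
It fails at once if the tray was lifted or tipped (height (world z) of tray above 0.01 m or angle between tray's own z axis and vertical above 0.15 rad).
It fails at once if a tube was touched by the robot (contact force between any of the fingers, the arm and tube_1 above 0.3 N or contact force between any of the fingers, the arm and tube_2 above 0.3 N or contact force between any of the fingers, the arm and tube_3 above 0.3 N).
It fails at once if a bystander was moved (distance of any of cup, dropper, reader from where it was at the start of the episode above 0.015 m).
It also fails if it takes over 54 s, if anything falls off the work surface, if the arm or the gripper's body presses on something with over 40 N, if the wrist force passes 120 N, or if a joint passes its speed limit or range.

## Working session

There is one attempt and no reset: what is moved stays moved. The work goes in short steps, each a Python script; the robot and the scene stay as the last script left them, time stands still between calls to the robot, and variables do not carry over. Pictures are saved under pics/ and viewed, and the job is handed in when it is done.

```bash
mkdir -p pics; cat > h.py <<'E'
from workcell import env
import numpy as np, cv2
def snap(n,f):
    p=env.grab_frame(n); cv2.imwrite('pics/'+f,p['image']); return p
E
python3 - <<'E'
from h import *
s=env.read_state(); print(s['clock'],s['position'],s['tool_rot'],s['force'])
for n in ('scene','side'):
    p=snap(n,n+'0.png'); print(n,np.round(p['position'],3),np.round(p['orientation'],2),p['fx'])
    for t in ('ramp','tray','paddle','gate_edge','ramp_mouth','tube_1_mid','cup','dropper','reader'):
        try: print(t,[(np.round(d['xyz'],3).tolist(),round(d['score'],2)) for d in env.search_frame(p,t)[:3]])
        except Exception as e: print(t,e)
print(env.read_state()['clock'])
E
```

```text
0.0 [ 0.15437579 -0.6050101   0.22145624] [-8.98763275e+01  3.78887575e-03  1.43007814e+01] [ 0.04956847 -0.65735527 -0.05077545]
scene [-0.044  0.306  0.655] [  52.04    1.28 -118.55] 573.1886753249361
ramp [([0.496, 0.004, 0.057], 0.98)]
tray [([0.494, 0.007, 0.059], 0.69), ([0.508, -0.26, 0.009], 0.62)]
paddle [([0.511, 0.007, 0.106], 0.65)]
gate_edge [([0.511, 0.011, 0.109], 0.57)]
ramp_mouth [([0.497, 0.004, 0.062], 0.89)]
tube_1_mid [([0.506, -0.059, 0.06], 0.48)]
cup [([0.67, -0.08, 0.051], 0.73)]
dropper [([0.65, -0.017, 0.038], 0.85)]
reader [([0.651, 0.116, 0.031], 0.8)]
side [0.358 0.624 0.618] [  51.83   -0.29 -160.31] 454.7752045625943
ramp [([0.506, 0.032, 0.072], 0.86)]
tray [([0.514, -0.262, 0.009], 0.68), ([0.504, 0.032, 0.072], 0.57)]
paddle [([0.508, 0.0, 0.107], 0.75)]
gate_edge []
ramp_mouth [([0.508, 0.03, 0.071], 0.97)]
tube_1_mid [([0.505, 0.03, 0.074], 0.63), ([0.651, 0.046, 0.032], 0.22)]
cup [([0.685, -0.072, 0.057], 0.66)]
dropper [([0.653, -0.011, 0.037], 0.77)]
reader [([0.652, 0.044, 0.036], 0.82)]
1.0
```

View pics/scene0.png

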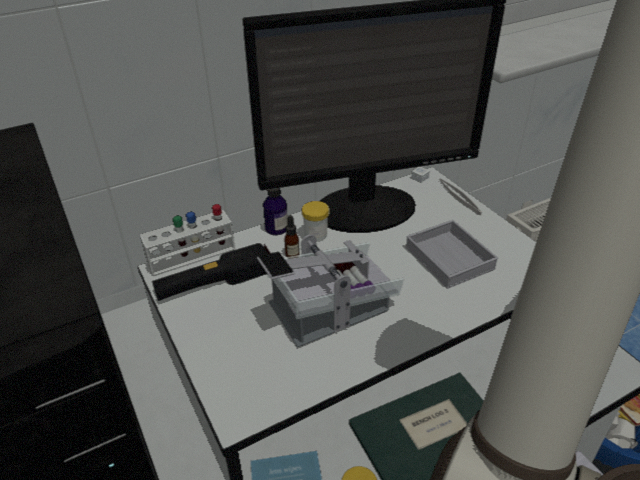

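View pics/side0.png

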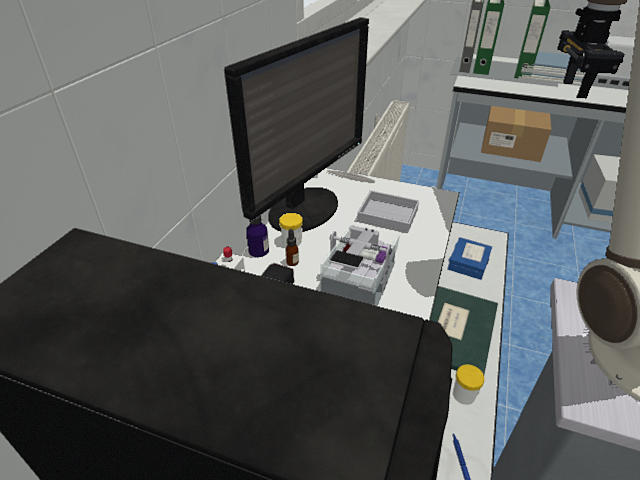

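```bash
python3 - <<'E'
from h import *
env.goto([0.47,-0.16,0.40],[-90,0,90])
p=snap('wrist','w1.png'); print(p['position'],p['orientation'],p['fx'],p['cx'],p['cy'])
for t in ('ramp','tray','paddle','gate_edge','ramp_mouth','tube_1_mid','cup','dropper','reader'):
    print(t,[(np.round(d['xyz'],3).tolist(),round(d['score'],2)) for d in env.search_frame(p,t)[:3]])
s=env.read_state();print(s['clock'],s['joint_positions'])
E
```

```text
[ 0.46986709 -0.22730641  0.56111797] [-1.43242123e+01 -8.07482493e-02  1.79852530e+02] 371.64829954431775 317.5322645556116 241.9798824776978
ramp [([0.511, -0.058, 0.064], 0.81), ([0.495, -0.034, 0.058], 0.58)]
tray [([0.515, -0.25, 0.002], 0.82), ([0.676, -0.088, 0.058], 0.65)]
paddle [([0.517, -0.041, 0.096], 0.96)]
gate_edge [([0.52, -0.041, 0.093], 0.79), ([0.648, 0.108, 0.035], 0.62)]
ramp_mouth [([0.514, -0.056, 0.062], 0.96), ([0.513, -0.042, 0.092], 0.35)]
tube_1_mid [([0.479, -0.062, 0.058], 0.43)]
cup [([0.676, -0.086, 0.058], 0.64)]
dropper [([0.49, -0.048, 0.058], 0.22), ([0.678, -0.088, 0.059], 0.17)]
reader [([0.649, 0.108, 0.035], 0.88), ([0.48, -0.066, 0.052], 0.49)]
3.5667 [-3.49979918e-02  4.94055166e+00  2.63601458e+00  6.91377553e-04
 -8.76986880e+01  2.42367980e-02]
```

View pics/w1.png

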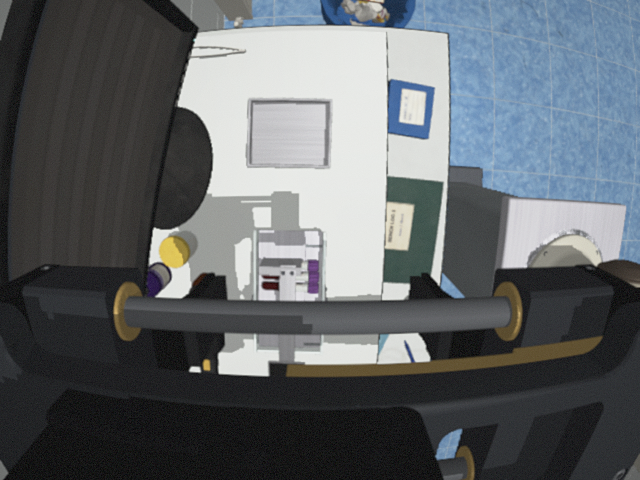

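```bash
python3 - <<'E'
import cv2
a=cv2.imread('pics/w1.png')[80:280,190:390]
cv2.imwrite('pics/w1z.png',cv2.resize(a,(600,600),interpolation=cv2.INTER_CUBIC))
a=cv2.imread('pics/scene0.png')[200:350,240:440]
cv2.imwrite('pics/s0z.png',cv2.resize(a,(800,600),interpolation=cv2.INTER_CUBIC))
E
```

```text
(no output)
```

View pics/w1z.png

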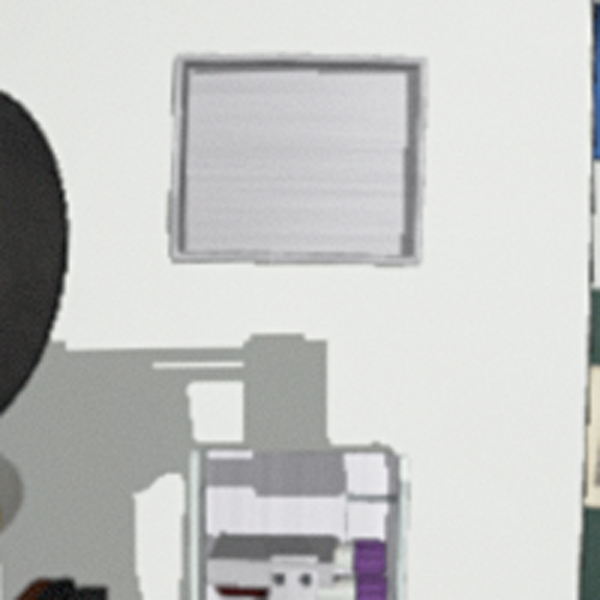

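View pics/s0z.png

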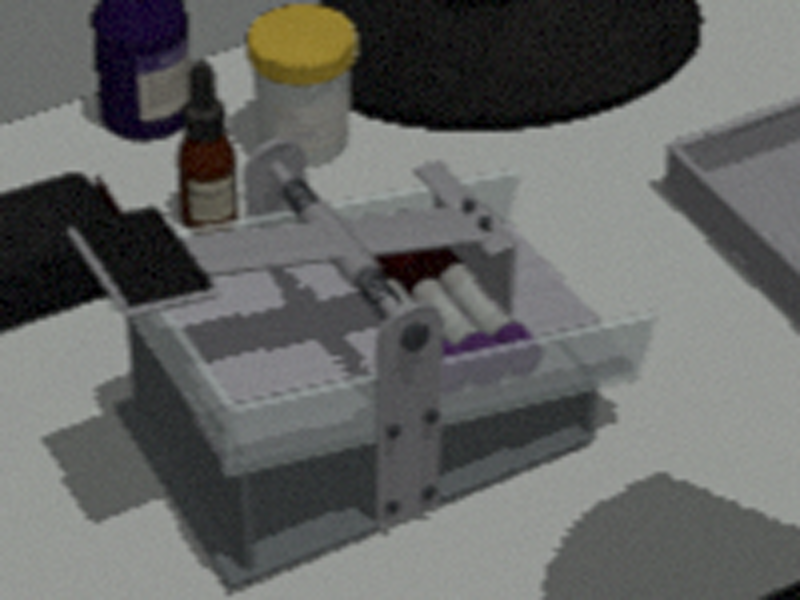

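```bash
cat >> h.py <<'E'
from scipy.spatial.transform import Rotation as Ro
def px2w(p,u,v,z,fish):
    R=Ro.from_euler('xyz',p['orientation'],degrees=True).as_matrix()
    x=(u-p['cx'])/p['fx'];y=(v-p['cy'])/p['fy']
    if fish:
        r=np.hypot(x,y); k=np.sin(r)/r if r>1e-9 else 1
        d=np.array([x*k,-y*k,-np.cos(r)])
    else: d=np.array([x,-y,-1])
    d=R@d; o=np.array(p['position']); return o+d*(z-o[2])/d[2]
E
python3 - <<'E'
from h import *
p=env.grab_frame('wrist'); q=env.grab_frame('scene')
f=lambda u,v,z:np.round(px2w(p,190+u/3,80+v/3,z,True)[:2],4)
g=lambda u,v,z:np.round(px2w(q,240+u/4,200+v/4,z,False)[:2],4)
for u,v in ((176,55),(427,58),(420,265),(170,262)): print('tray',f(u,v,.026))
for u,v in ((207,450),(395,445)): print('lip',f(u,v,.034))
for u,v in ((72,230),(128,308),(212,290),(150,208)): print('paddle',g(u,v,.129))
for u,v in ((228,588),(592,435),(125,405)): print('base',g(u,v,0))
print('tray w/ scene',g(668,180,0),g(668,148,.026))
# cheek edge ends right / pivot
print('pivot plates',g(415,335,.1),g(275,165,.1))
print(p.get('dist'),q.keys())
E
```

```text
tray [ 0.5683 -0.3029]
tray [ 0.4485 -0.299 ]
tray [ 0.4518 -0.1991]
tray [ 0.5725 -0.202 ]
lip [ 0.5556 -0.1104]
lip [ 0.4638 -0.1126]
paddle [0.5345 0.0876]
paddle [0.4882 0.088 ]
paddle [0.482  0.0592]
paddle [0.5316 0.0585]
base [0.4633 0.0681]
base [ 0.4612 -0.0921]
base [0.5676 0.0603]
tray w/ scene [ 0.5741 -0.2112] [ 0.5673 -0.2036]
pivot plates [ 0.4547 -0.0054] [ 0.5622 -0.0079]
None dict_keys(['image', 'fx', 'fy', 'cx', 'cy', 'position', 'orientation', 'shot'])
```

```bash
python3 - <<'E'
from h import *
env.gripper_to(0.6)
env.goto([0.51,-0.345,0.12],[-90,0,90])
env.move_straight([0.51,-0.345,0.013],rate=0.08)
s=env.read_state();print(s['clock'],s['position'],s['force'],s['opening'])
r=env.move_straight([0.51,-0.240,0.013],rate=0.05,force_limit=6)
s=env.read_state();print(r,s['clock'],s['position'],s['force'])
p=snap('scene','s2.png');snap('wrist','w2.png')
E
```

```text
7.3083 [ 0.51042048 -0.34520544  0.01363271] [-0.17206606 -0.67022297  1.25264978] 0.5996897670742328
False 9.5583 [ 0.51002107 -0.24006691  0.01297045] [-0.20515389  0.40011612  0.7821757 ]
```

View pics/w2.png

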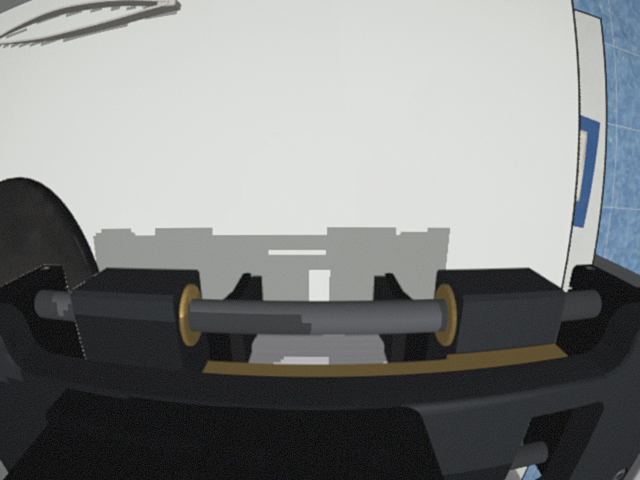

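View pics/s2.png

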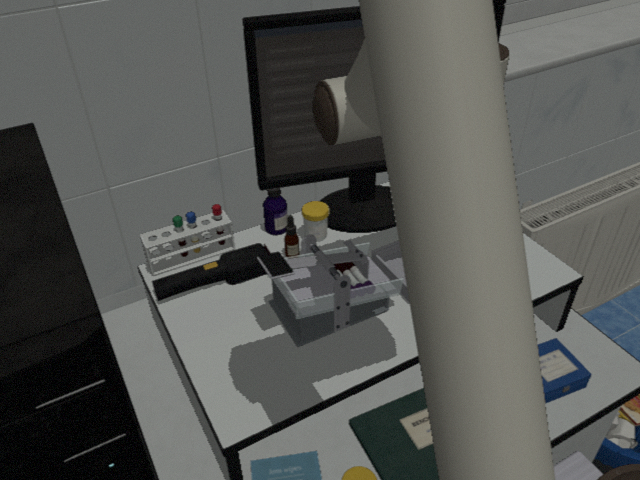

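```bash
python3 - <<'E'
from h import *
r=env.move_straight([0.51,-0.180,0.013],rate=0.04,force_limit=4)
s=env.read_state();print(r,s['clock'],s['position'],s['force'])
env.dwell(0.3)
s=env.read_state();print(s['force'])
env.move_straight([0.51,-0.26,0.013],rate=0.1)
env.move_straight([0.51,-0.26,0.24],rate=0.2)
env.goto([0.51,-0.16,0.40],[-90,0,90])
p=snap('wrist','w3.png');print(env.read_state()['clock'])
a=p['image'][80:330,190:440]
cv2.imwrite('pics/w3z.png',cv2.resize(a,(600,600),interpolation=cv2.INTER_CUBIC))
E
```

```text
True 10.6 [ 0.50902825 -0.20308262  0.01296754] [-1.22789048 -2.63692788  2.58646066]
[ 0.58384639 -2.37888943  1.1259535 ]
13.725
```

View pics/w3z.png

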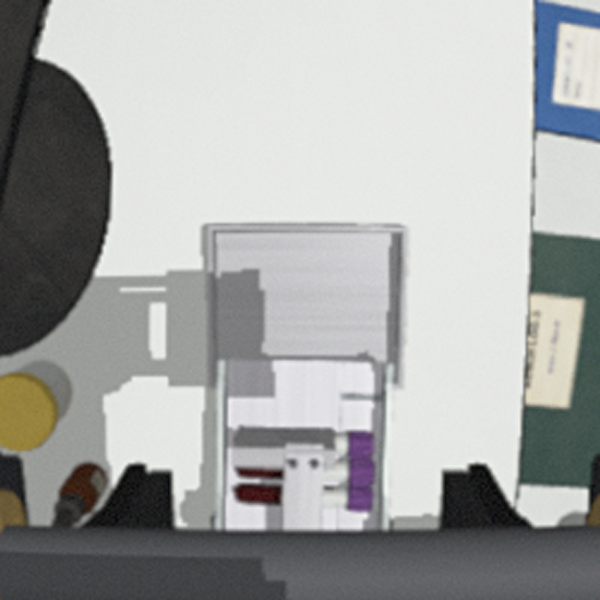

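```bash
python3 - <<'E'
from h import *
p=env.grab_frame('wrist')
f=lambda u,v,z:np.round(px2w(p,190+u/2.4,80+v/2.4,z,True)[:2],4)
print(f(203,225,.026),f(407,226,.026),'sides',f(203,370,.026),f(404,385,.026),'lip',f(222,358,.034),f(388,361,.034))
print('tray',[(np.round(d['xyz'],3).tolist(),round(d['score'],2)) for d in env.search_frame(p,'tray')[:3]])
E
```

```text
[ 0.5689 -0.1918] [ 0.4469 -0.1909] sides [ 0.5709 -0.1027] [ 0.4469 -0.0927] lip [ 0.5583 -0.1119] [ 0.458  -0.1098]
tray [([0.509, -0.146, 0.002], 0.83)]
```

```bash
python3 - <<'E'
from h import *
env.gripper_to(0.0)
env.goto([0.509,0.073,0.19],[-90,0,90])
s=env.read_state();print(s['clock'],s['position'],s['force'])
r=env.move_straight([0.509,0.073,0.106],rate=0.07,force_limit=12)
s=env.read_state();print(r,s['clock'],s['position'],s['force'])
env.dwell(1.5)
s=env.read_state();print(s['clock'],s['position'],s['force'])
p=snap('side','d4.png');q=snap('wrist','w4.png');k=snap('scene','s4.png')
a=np.hstack([cv2.resize(k['image'][180:360,240:440],(400,360)),cv2.resize(p['image'][170:310,300:455],(399,360))])
cv2.imwrite('pics/m4.png',a)
E
```

```text
16.1 [0.50994311 0.0727565  0.19104562] [-0.0781131  -0.21563874  0.2156275 ]
False 17.45 [0.50947652 0.07399084 0.10673013] [-2.70780147  4.49328447  5.53494807]
18.95 [0.50948239 0.07398624 0.10673052] [-1.7328142   4.93434185  5.69694435]
```

View pics/m4.png

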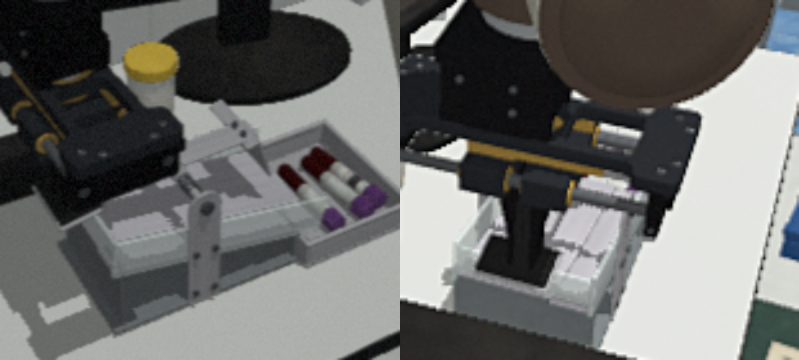

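View pics/w4.png

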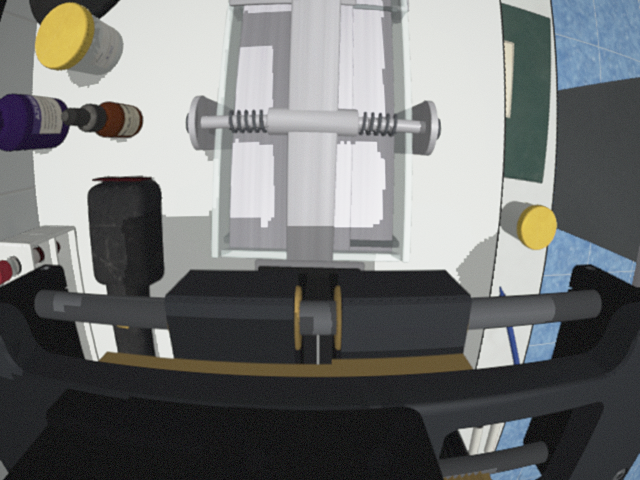

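```bash
python3 - <<'E'
from h import *
env.move_straight([0.509,0.073,0.20],rate=0.07)
env.goto([0.50,-0.16,0.40],[-90,0,90])
env.dwell(0.3)
q=snap('wrist','w5.png');k=snap('scene','s5.png')
s=env.read_state();print(s['clock'],s['force'])
a=np.hstack([cv2.resize(k['image'][200:340,250:430],(463,360)),cv2.resize(q['image'][150:310,240:380],(315,360))])
cv2.imwrite('pics/m5.png',a)
for t in ('tray','tube_1_mid'):
  for p in (q,k): print(t,[(np.round(d['xyz'],3).tolist(),round(d['score'],2)) for d in env.search_frame(p,t)[:4]])
E
```

```text
22.1667 [ 0.79729351 -0.08420251  0.0027674 ]
tray [([0.513, -0.144, 0.004], 0.68)]
tray [([0.487, -0.16, 0.012], 0.93), ([0.497, 0.006, 0.057], 0.62), ([0.512, 0.004, 0.104], 0.47)]
tube_1_mid [([0.511, -0.173, 0.013], 0.6)]
tube_1_mid [([0.506, -0.173, 0.021], 0.64), ([0.497, -0.156, 0.016], 0.38)]
```

View pics/m5.png

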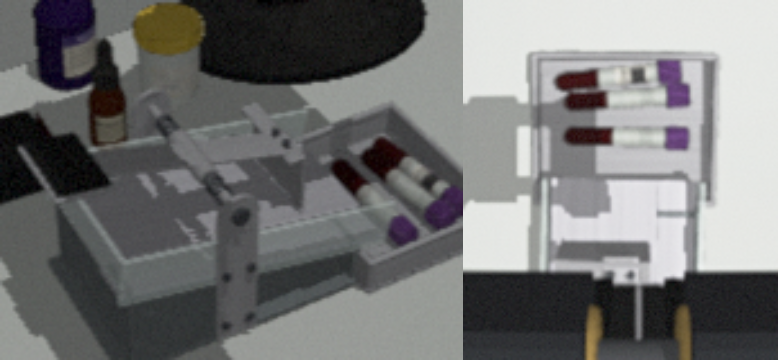

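```bash
python3 - <<'E'
from h import *
q=env.grab_frame('scene'); a=cv2.imread('pics/s5.png'); b=cv2.imread('pics/scene0.png')
d=lambda A,B,r:np.abs(cv2.GaussianBlur(A,(5,5),0)[r].astype(int)-cv2.GaussianBlur(B,(5,5),0)[r]).max(2)
r=np.s_[200:320,330:440]; print('motion',d(q['image'],a,r).max())
r=np.s_[250:280,255:300]; print('paddle vs start',d(q['image'],b,r).max(), d(q['image'],b,r).mean())
r=np.s_[200:290,150:330]; print('bystanders',(d(q['image'],b,r)>30).sum())
w=env.grab_frame('wrist')
f=lambda u,v,z:np.round(px2w(w,240+u/2.25,150+v/2.25,z,True)[:2],4)
u0=463
print(f(528-u0,54,.026),f(718-u0,54,.026),'lip',f(545-u0,179,.034),f(700-u0,180,.034),'tubes',f(560-u0,82,.01),f(680-u0,70,.01),f(627-u0,137,.01))
env.close_job()
E
```

```text
motion 22
paddle vs start 59 17.401481481481483
bystanders 1705
[ 0.57   -0.1914] [ 0.4482 -0.191 ] lip [ 0.5598 -0.1108] [ 0.4594 -0.11  ] tubes [ 0.5511 -0.1714] [ 0.4717 -0.1791] [ 0.5068 -0.1341]
the job is handed in; nothing more can be done
```

I pushed the tray home, pressed the paddle until all three tubes had rolled into the tray, let the gate close again, and handed the job in at about 22 s of the 54 s allowed. No verdict was reported.

**Tray:** I slid it along the shelf with two spread fingertips until a 4 N rise in force stopped it. Its outer wall then sat 80–81 mm in front of the ramp lip, where home is 80 mm. It was centred to about 1 mm and under 1° off square. After the tubes rolled in it measured the same.

**Paddle:** I pressed it about 22 mm with shut fingers, at about 5.7 N upward plus about 5 N sideways. I held it for 1.5 s, then released it straight up and moved the arm clear.

**Tubes:** The final pictures show all three side by side in the tray. The network put their visible surfaces 13–21 mm above the shelf, below the 26 mm rim. Two pictures taken one after the other showed no movement around the tray beyond image noise.

**Checks that disagreed:**
- **Comparison with the start picture:** I compared the last picture with the one from the start, around the paddle and the bystanders, and both areas differed. I put this down to the arm's shadow having moved, but I didn't prove that.
- **Gate and bystanders:** They look by eye to be where they began, but I did not measure the rocker angle or the bystanders' final positions.

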